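# Zero the soil-test photometer on its blank

## Robot

A 6-joint arm with a two-finger parallel gripper is mounted at the origin on the work surface. World frame = base frame: x ahead of the robot, y to its left, z up, the work surface at z = 0. Lengths are in m, angles in rad, forces in N, time in s.
With the tool pointing down it reaches from about 0.35 to 0.775 m from the base axis. Payload 5.5 kg.
Tool frame: the origin (TCP) lies between the finger pads; the fingertips stand 8 mm ahead of it and the grasp point (between the pads) lies 11 mm behind it; z points along the fingers, y is the line along which they close (so a half turn about z gives the same grasp; the last joint's range is limited). The gripper opens to 85 mm and grips with 20 to 120 N. Pads are 22 mm wide; open, the fingers measure 114 mm over their backs; the gripper's body (76 mm by 85 mm) begins 54 mm behind the grasp point. The pads swing forward as they close: fully open they stand 13 mm farther back than shut.
Start: joints at [-1.425, 0.313, 0.046, 1.304, 0, 1.431], TCP at [0.162, -0.552, 0.239] pointing down, gripper open.
Joint ranges: [-2.76, 2.76], [-0.86, 1.69], [-1.03, 1.26], [-2.2, 2.34], [-1.47, 1.5], [-3.14, 3.14]. Speed limits (rad/s): [2.57, 2.57, 3.14, 3.14, 3.14, 3.14].

## Interface

Orientations are given as a unit quaternion [w, x, y, z].
In Python, from workcell import status, vision, job gives the robot as it stands. The module is installed in compiled form; this text tells all that it offers.
- The arm moves only by the tool apply_moves, never from a script. Its argument "moves" is one flat list of numbers, 6 for each row, row after row: the shift along the world's x, y, z in units of 25 mm (1.0 is 25 mm), then the turn, a rotation vector about the world's x, y, z in rad. In form: [x, y, z, rx, ry, rz, x, y, z, rx, ry, rz, ...]. A call has 1 to 20 rows; each row is the pose to reach, as a shift and turn from the pose commanded when the call began; what a row does not reach only later rows make up. A row lasts 1/12 s, in which the tool goes at most 41.7 mm and 7.16 degrees, less where a joint would pass 70% of its speed; a pose out of reach is approached as far as the arm can. A call with a gripper value outside its range is refused whole. "claw" is the opening in per cent of the stroke, from 0 (shut) to 100 (fully open), set as the call begins (left out, the last holds). The fingers move at their own pace and stop on an object; "newtons" is the grip in N (left out, the last holds). Time passes only in rows, so rows that repeat a pose let the fingers close. It gives the time, the measured TCP pose, the force, the opening and the grip force at its end, in the units of the state.
- status.get_state(): the state, without advancing time (a new reading comes with each control period).
- vision.read_camera(name): name is "side" or "top" or "wrist"; returns a dict with "image" (384x512x3 uint8, blue, green, red), "camera_matrix" (3x3 intrinsics, pixels), "dist_coeffs" ([k1, k2, p1, p2, k3] as OpenCV has them; the pictures are not rectified), "camera_from_world" (4x4, takes a point from world to camera coordinates). Camera axes: x right, y down, z forward; pixel columns grow to the right and rows downward; lengths in m; the calibration is good to about 2 mm. A picture is of the moment at which its call begins. There is no depth.
- job.hand_in(): hands the job in; it is judged then, once.
The state is a dict: "clock": time; "joint_pos": joint angles; "qvel": joint speeds; "tau": joint torques, N m; "tcp_pos": TCP position; "orientation": TCP orientation; "wrist_force": force on the tool from outside, world axes, zero at the start; "ft_torque": the same for the moment, N m; "finger_gap": finger opening in m; "grip_force": force on a finger pad.
Only numpy, scipy, OpenCV 4.12 (cv2) and the standard library are available. Lean on these libraries where they do the work, as an engineer would, in place of code of your own. Each camera call takes 0.05 s, during which the arm holds its last target. There are 200 camera calls.

## Task

Zero the bench photometer on the blank vial that already stands in its well: switch it on by pressing the raised end of its power rocker fully down, then push the open lid down over the vial until it is fully shut, then press the long zero key right in and let it come back up. Press none of the round keys, press the zero key only once the power is on and the lid is shut, and leave the vials, wash bottle, beaker and tube rack standing where they are: nothing is to be picked up.

Things in the scene. Friction and masses are not known exactly. Their poses are not given: they have to be found in the camera images.
- photometer: white and grey bench photometer, fixed, 200 deep (x) x 250 (y) x 85 mm high. Origin: centre of its underside, on the bench; x from its front (towards the robot) to its rear, y to its left, z up. Rear part (x -15 to +100 mm): level deck at z = 85, well and lid left, rocker right. Front part: key panel sloping up to the rear at 0.2 rad (z 60 to 77), flat display above a row of four keys
- rocker (a joint): power rocker, black, 36 (x) x 24 mm, in a 3 mm high bezel at (40, -65) mm in the photometer frame, pivoting about y; its top is a shallow V. 0 rad = off (front end, nearest the robot, stands up), 0.4 = on (front end down, rear end up). It is stiff and stays where it is left; about 4 N on the raised end moves it
- rocker_raised_end (a point): top of the rocker's front end, 15.5 mm in front of the pivot: the end to press. When off it stands about 14 mm above the deck; pressed in, it is about 8 mm above the deck and the front facet is level
- lid (a joint): grey lid over the well: hollow hood 76 mm from hinge to front, 84 mm wide (y), 24 mm thick, with a 9 mm finger tab at its front; hinged along y at its rear lower edge. 0 rad = shut (top 25 mm above the deck), grows as it opens up and to the rear, 1.57 = upright, stop at 1.7; starts at 1.15 to 1.6. A stiff hinge holds it where it is left; about 2 N near its front moves it
- lid_hinge (a point): point on the lid's hinge axis at mid width, fixed to the photometer at (68, 55, 86) mm in its frame; x, y, z axes as the photometer's
- lid_front (a point): point on the lid's outer (upper) face at mid width, 66 mm from the hinge line along the lid, 24 mm out from the hinge plane; it moves with the lid. When the lid stands open this face looks to the rear
- zero_key (a joint): press travel of the long zero key: 0 = up, 4 mm = fully in; springs back, 2 N to start, about 4.2 N fully in
- zero_key_top (a point): centre of the top of the zero key, the only long key: rounded bar 44 (y) x 17 mm, second from the left in the row (30 mm left of the photometer's middle), standing 7 mm above the panel. Its z axis is the panel's normal, along which the key is pressed (downward)
- round_key_left (a joint): press travel of the leftmost round key, 18 mm across, 60 mm to the left of the zero key's centre; 0 = up, 4 mm = in; not to be pressed
- round_key_mid (a joint): press travel of the round key 62 mm to the right of the zero key's centre, 18 mm across; not to be pressed
- round_key_right (a joint): press travel of the rightmost round key, 114 mm to the right of the zero key's centre, 18 mm across; not to be pressed
- blank_vial: the blank: capped glass vial, 25 mm across, 65 mm tall, standing in the well at (30, 55) mm in the photometer frame, its black cap 15 mm proud of the deck. Origin: centre of its foot. Left alone
- spare_vial: a like capped vial, 25 x 65 mm, standing on the bench to the right of the photometer, near its front. Origin: centre of its foot. Left alone
- wash_bottle: white plastic wash bottle, 68 mm across, about 210 mm tall with its bent spout, standing to the left of the photometer. Origin: centre of its foot. Left alone
- beaker: white plastic beaker with droppers in it, 72 mm across, 95 mm tall (droppers to 170 mm), standing to the left of the photometer. Origin: centre of its foot. Left alone
- tube_rack: white test tube rack, 190 x 62 x 85 mm, tubes to 128 mm, standing to the right of the photometer. Origin: centre of its underside. Left alone

How it is judged:
By the outcome, as a careful person would: the job done as asked, in the order asked, and still so for the second after the job is handed in, with the robot touching nothing.
It also fails if it takes over 56 s, if anything falls off the work surface, if the arm or the gripper's body presses on something with over 40 N, if the wrist force passes 120 N, or if a joint passes its speed limit or range.

## Working session

There is one attempt and no reset: what is moved stays moved. The work goes in short steps, Python scripts to look and compute and a tool call to move; the robot and the scene stay as the last step left them, time stands still between calls to the robot, and variables do not carry over. Pictures are saved under pics/ and viewed, at most 10 in all, crops included, and the job is handed in when it is done.

Besides the shell and the picture viewer there is one more tool, called after "Request:" in YAML: its name, and indented under it one key for each argument. apply_moves: Moves the arm, as the interface text tells. Its arguments: {"type":"object","properties":{"moves":{"type":"array","items":{"type":"number"}},"claw":{"type":"number"},"newtons":{"type":"number"}},"required":["moves"]}

```bash
mkdir -p pics; cat > h.py <<'E'
import numpy as np, cv2
from workcell import status, vision, job
def cam(n):
    c=vision.read_camera(n); return c
def ray(c,u,v):
    K=np.array(c["camera_matrix"]);T=np.array(c["camera_from_world"])
    p=cv2.undistortPoints(np.array([[[u,v]]],float),K,np.array(c["dist_coeffs"]))[0,0]
    R=T[:3,:3]; return -R.T@T[:3,3], R.T@np.array([p[0],p[1],1.])
def onz(c,u,v,z):
    o,d=ray(c,u,v); return o+d*(z-o[2])/d[2]
def proj(c,P):
    T=np.array(c["camera_from_world"])
    return cv2.projectPoints(np.array(P,float).reshape(-1,1,3),cv2.Rodrigues(T[:3,:3])[0],T[:3,3],np.array(c["camera_matrix"]),np.array(c["dist_coeffs"]))[0][:,0]
E
python3 - <<'E'
from h import *
import pickle
cs={n:cam(n) for n in("top","side")}
pickle.dump(cs,open("c0.pkl","wb"))
for n,c in cs.items():
    cv2.imwrite(f"pics/{n}0.png",cv2.resize(c["image"],(800,600)))
    print(n,np.round(ray(c,256,192),3))
s=status.get_state();print(s["clock"],s["tcp_pos"],s["orientation"],s["wrist_force"])
E
```

```text
top [[ 0.443  0.015  1.025]
 [ 0.148 -0.009 -0.989]]
side [[ 0.429 -0.724  0.593]
 [ 0.135  0.824 -0.55 ]]
0.1 [ 0.16202989 -0.55122704  0.23847125] [-8.48440980e-04  9.89807439e-01  1.42409666e-01  3.53865812e-06] [-0.08404732  0.4627689  -1.04169191]
```

View pics/top0.png

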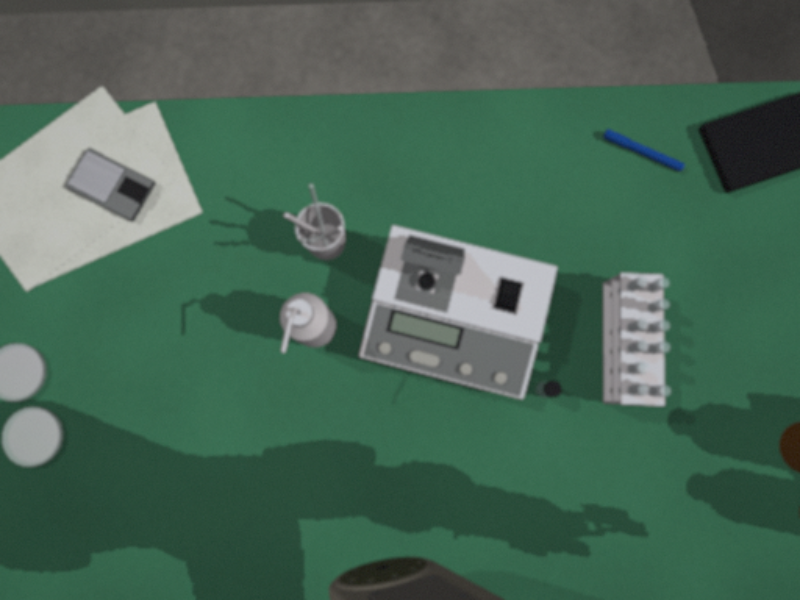

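View pics/side0.png

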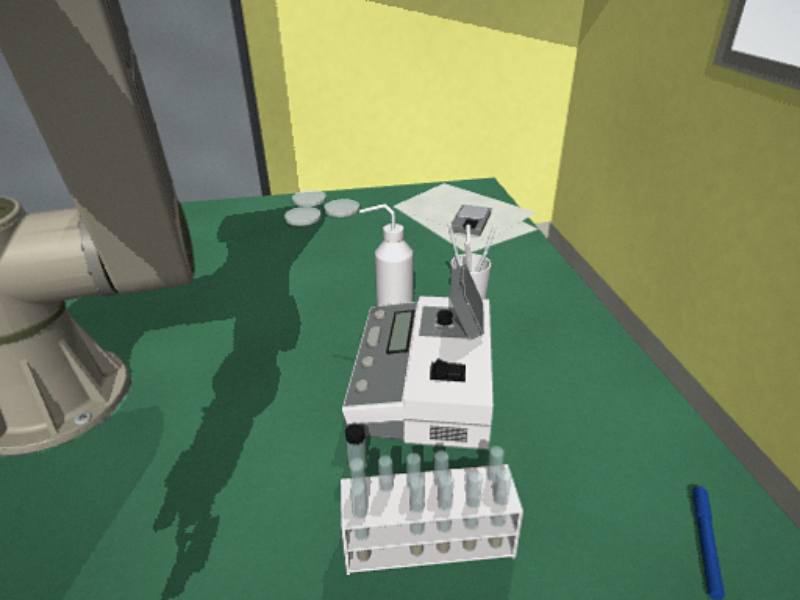

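The top view shows the photometer with deck rear corners at about (393,226) and (557,266), front corners at (360,357) and (525,398), cap (427,281), rocker (508,296) and zero key (425,358). The lid stands open. The side view shows the lid leaning slightly forward of upright, with its top at (458,262) and hinge at (475,335).

```bash
cat > m.py <<'E'
from h import *
import pickle
cs=pickle.load(open("c0.pkl","rb"));c=cs["top"];im=c["image"]
g=cv2.cvtColor(im,cv2.COLOR_BGR2GRAY)
def blob(mask,u,v):
    n,l,st,ce=cv2.connectedComponentsWithStats(mask.astype(np.uint8)*255)
    d=[np.hypot(*(ce[i]-[u,v])) if 15<st[i,4]<1500 else 1e9 for i in range(n)]
    i=int(np.argmin(d));return ce[i],st[i]
S=.64
rk=blob(g<45,508*S,296*S);cap=blob(g<45,427*S,281*S)
print("rocker",rk,"cap",cap)
keys=[]
for u,v in((385,348),(425,358),(466,369),(501,378)):
    x,y=int(u*S),int(v*S);p=g[y-9:y+10,x-14:x+15]
    k=blob((g>(int(g[y,x])*.5+.5*np.percentile(p,25)))&(np.hypot(*np.meshgrid(np.arange(512)-x,np.arange(384)-y))<13),u*S,v*S);keys.append(k[0]);print("key",k)
loc=[(100,125,85),(100,-125,85),(-100,-125,60),(-100,125,60),(30,55,100),(40,-65,94)]
px=[(393*S,226.5*S),(557*S,266*S),(525*S,396*S),(361*S,356*S),cap[0],rk[0]]
W=np.array([onz(c,*p,l[2]/1e3) for p,l in zip(px,loc)]);L=np.array(loc)/1e3
def fit(W,L):
    a,b=L[:,:2]-L[:,:2].mean(0),W[:,:2]-W[:,:2].mean(0)
    th=np.arctan2((a[:,0]*b[:,1]-a[:,1]*b[:,0]).sum(),(a*b).sum())
    R=np.array([[np.cos(th),-np.sin(th)],[np.sin(th),np.cos(th)]])
    return th,R,W[:,:2].mean(0)-R@L[:,:2].mean(0)
th,R,t=fit(W,L)
print("yaw",th,"t",t);print(np.round((W[:,:2]-(L[:,:2]@R.T+t))*1e3,1))
for k in keys: 
    w=onz(c,*k,.074);print("key local",np.round(R.T@(w[:2]-t)*1e3,1),w)
def P(x,y,z): return np.r_[R@np.array([x,y])/1e3+t,z/1e3]
# lid angle from side view
s=cs["side"]
for a in np.arange(1.1,1.65,.1):
    q=[P(68-84*np.cos(a)+0*np.sin(a),55+o,86+84*np.sin(a)) for o in(-42,42)]
    q+= [P(68-66*np.cos(a)+24*np.sin(a),55,86+66*np.sin(a)+24*np.cos(a))]
    print(round(a,2),np.round(proj(s,q)/S).tolist(),np.round(proj(c,q)/S).tolist())
for n,x in dict(rock=(24.5,-65,99),rpiv=(40,-65,92),hinge=(68,55,86),vial=(30,55,100)).items(): print(n,P(*x).round(4),proj(s,P(*x))/S)
cv2.imwrite("pics/s1.png",cv2.resize(s["image"][150:300,200:360],(800,750))[:600])
E
python3 m.py
```

```text
rocker (array([324.65566038, 188.64622642]), array([317, 179,  16,  20, 212], dtype=int32)) cap (array([272.6984127 , 179.46031746]), array([269, 175,   9,  10,  63], dtype=int32))
key (array([246.07894737, 222.36842105]), array([243, 219,   7,   7,  38], dtype=int32))
key (array([271.45833333, 229.05      ]), array([263, 225,  18,   9, 120], dtype=int32))
key (array([298.        , 235.75609756]), array([295, 233,   7,   7,  41], dtype=int32))
key (array([320.15384615, 241.56410256]), array([317, 239,   7,   7,  39], dtype=int32))
yaw -0.27156997555335866 t [ 0.56649577 -0.07844161]
[[-1.8 -1.8]
 [-1.6  0.3]
 [ 3.7 -0.5]
 [ 2.2 -2.5]
 [-0.8  1.5]
 [-1.7  3.1]]
key local [-77.5  92. ] [0.51646046 0.03096735 0.074     ]
key local [-78.5  32.2] [ 0.4995577  -0.02635729  0.074     ]
key local [-78.8 -29.8] [ 0.4826071  -0.08600955  0.074     ]
key local [-79.5 -81.4] [ 0.46804679 -0.13554229  0.074     ]
1.1 [[444.0, 295.0], [446.0, 265.0], [465.0, 283.0]] [[460.0, 279.0], [399.0, 265.0], [434.0, 252.0]]
1.2 [[449.0, 293.0], [451.0, 263.0], [469.0, 283.0]] [[461.0, 273.0], [400.0, 259.0], [435.0, 247.0]]
1.3 [[455.0, 291.0], [456.0, 262.0], [474.0, 283.0]] [[463.0, 267.0], [402.0, 253.0], [436.0, 242.0]]
1.4 [[461.0, 290.0], [461.0, 261.0], [479.0, 284.0]] [[464.0, 261.0], [403.0, 246.0], [438.0, 237.0]]
1.5 [[467.0, 290.0], [467.0, 261.0], [483.0, 285.0]] [[466.0, 255.0], [405.0, 240.0], [439.0, 233.0]]
1.6 [[473.0, 290.0], [472.0, 261.0], [488.0, 286.0]] [[467.0, 249.0], [406.0, 234.0], [440.0, 229.0]]
rock [ 0.5727 -0.1476  0.099 ] [[436.50094343 363.1284596 ]]
rpiv [ 0.5876 -0.1518  0.092 ] [[447.69684931 367.68322726]]
hinge [ 0.6468 -0.0437  0.086 ] [[467.93082308 321.47231885]]
vial [ 0.6101 -0.0335  0.1   ] [[443.63137895 312.93719931]]
```

View pics/s1.png

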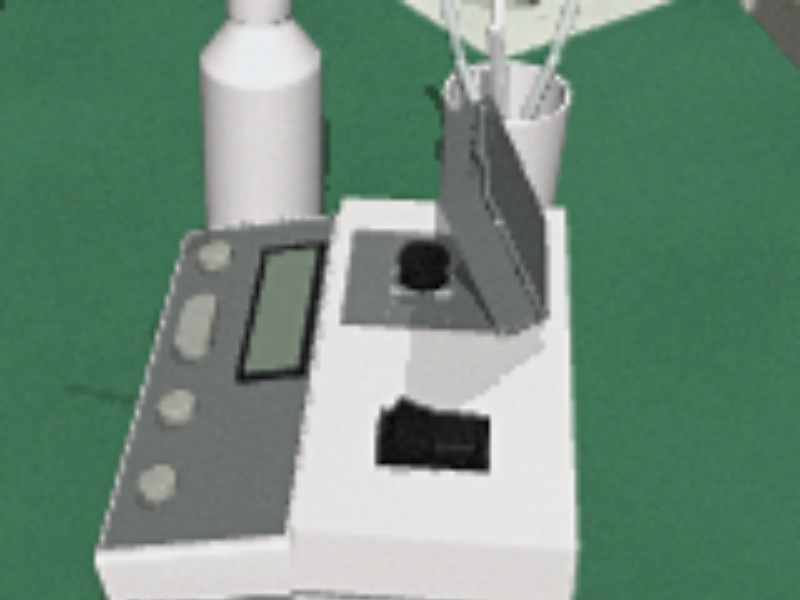

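The crop shows the zero key as the long bar second from the left, and the rocker with its front end raised. The lid is at about 1.2 rad, and its tab edge agrees in both views. The keys and rocker residuals agree on a shift of about 2 mm, which I have applied. Next I go above the rocker with the gripper shut.

Request:
apply_moves:
  moves: [0.9, 0.9, 0, 0, 0, -0.031, 1.8, 1.8, 0, 0, 0, -0.062, 2.7, 2.7, 0, 0, 0, -0.093, 3.6, 3.6, 0, 0, 0, -0.124, 4.5, 4.5, 0, 0, 0, -0.155, 5.4, 5.4, 0, 0, 0, -0.186, 6.3, 6.3, 0, 0, 0, -0.217, 7.2, 7.2, 0, 0, 0, -0.248, 8.1, 8.1, 0, 0, 0, -0.279, 9, 9, 0, 0, 0, -0.31, 9.9, 9.9, 0, 0, 0, -0.341, 10.8, 10.8, 0, 0, 0, -0.372, 11.7, 11.7, 0, 0, 0, -0.403, 12.6, 12.6, 0, 0, 0, -0.434, 13.5, 13.5, 0, 0, 0, -0.465, 14.4, 14.4, 0, 0, 0, -0.496, 15.3, 15.3, 0, 0, 0, -0.527, 16.2, 16.2, 0, 0, 0, -0.558, 16.2, 16.3, -1, 0, 0, -0.558, 16.2, 16.3, -2, 0, 0, -0.558]
  claw: 0
  newtons: 30

```text
clock: 1.77
tcp_pos: [0.5694, -0.1426, 0.1896]
orientation: [0.0, 0.991, -0.134, 0.002]
wrist_force: [-0.1, 0.3, 0.3]
finger_gap: 0.0003
grip_force: 0.0
```

```bash
python3 - <<'E'
from h import *
import pickle
c=cam("wrist");pickle.dump(c,open("w1.pkl","wb"))
cv2.imwrite("pics/w1.png",cv2.resize(c["image"],(800,600)))
s=status.get_state();print(s["clock"],s["tcp_pos"],s["orientation"],s["wrist_force"],s["finger_gap"])
th=-.2716;R=np.array([[np.cos(th),-np.sin(th)],[np.sin(th),np.cos(th)]]);t=np.array([.56544,-.07628])
for n,x in dict(rock=(24.5,-65,99),rr=(55.5,-65,93),vial=(30,55,100),key=(-76.5,30,72),kr=(-76.5,-32,72),tab=(68-84*.36,55,86+84*.93)).items():
    p=np.r_[R@np.array(x[:2])/1e3+t,x[2]/1e3];print(n,p.round(4),(proj(c,p)/.64).round())
E
```

```text
1.8167 [ 0.56548919 -0.14203312  0.18307012] [-8.40369252e-04  9.90909422e-01 -1.34482410e-01 -3.50608255e-03] [-2.01524956  0.04704132 -3.64957756] 0.00020765346025623338
rock [ 0.5716 -0.1455  0.099 ] [[404. 301.]]
rr [ 0.6015 -0.1538  0.093 ] [[404. 239.]]
vial [ 0.6091 -0.0313  0.1   ] [[171. 290.]]
key [ 0.4998 -0.0269  0.072 ] [[255. 435.]]
kr [ 0.4832 -0.0866  0.072 ] [[351. 436.]]
tab [ 0.6166 -0.0334  0.1641] [[ 91. 321.]]
```

View pics/w1.png

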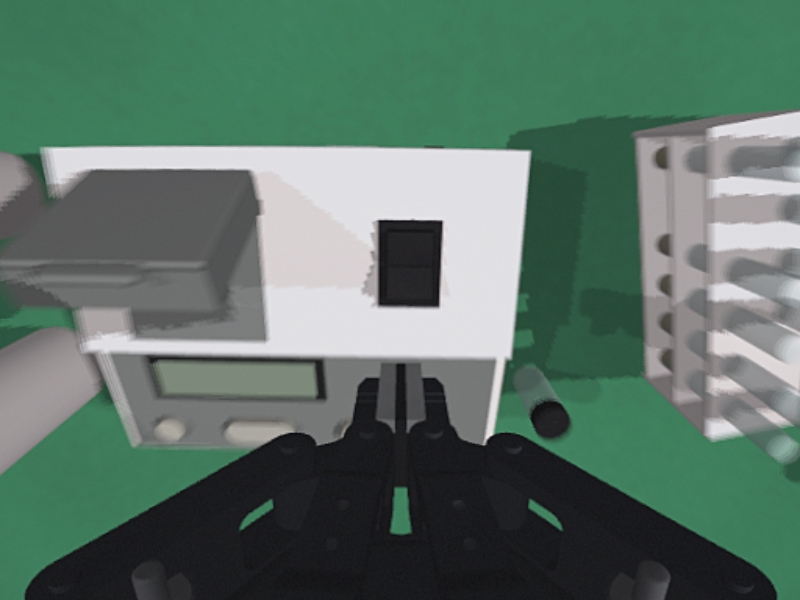

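The wrist view shows the rocker's bezel spanning (378–442, 220–306) with its pivot line at v≈266. That is within 2 mm of the prediction, so I press.

Request:
apply_moves:
  moves: [0, -0.05, -1, 0, 0, 0, 0, -0.05, -2, 0, 0, 0, 0, -0.05, -2.8, 0, 0, 0, 0, -0.05, -3.1, 0, 0, 0, 0, -0.05, -3.2, 0, 0, 0, 0, -0.05, -3.3, 0, 0, 0, 0, -0.05, -3.4, 0, 0, 0, 0, -0.05, -3.45, 0, 0, 0, 0, -0.05, -3.5, 0, 0, 0, 0, -0.05, -3.5, 0, 0, 0, 0, -0.05, -3.5, 0, 0, 0]

```text
clock: 2.73
tcp_pos: [0.5674, -0.1457, 0.1035]
orientation: [0.0, 0.991, -0.136, 0.001]
wrist_force: [-3.3, 0.7, 3.8]
finger_gap: 0.0001
grip_force: 2.1
```

Request:
apply_moves:
  moves: [0, 0, -0.06, 0, 0, 0, 0, 0, -0.12, 0, 0, 0, 0, 0, -0.18, 0, 0, 0, 0, 0, -0.24, 0, 0, 0, 0, 0, -0.24, 0, 0, 0, 0, 0, -0.24, 0, 0, 0]

```text
clock: 3.23
tcp_pos: [0.5676, -0.1458, 0.1004]
orientation: [0.001, 0.991, -0.136, 0.002]
wrist_force: [-11.9, 4.1, 28.2]
finger_gap: -0.0001
grip_force: 14.4
```

The rocker hit its stop at 28 N with the tip at 92 mm. Next I lift, cross behind the lid and come down.

Request:
apply_moves:
  moves: [0, 0, 1, 0, 0, 0, 0, 0, 2.5, 0, 0, 0, 0, 0, 4, 0, 0, 0, 0, 0, 5.5, 0, 0, 0, 0.5, 0.5, 6.2, 0, 0, 0, 1.5, 1.5, 6.2, 0, 0, 0, 2.5, 2.5, 6.2, 0, 0, 0, 3.5, 3.5, 6.2, 0, 0, 0, 4.2, 3.9, 6.2, 0, 0, 0, 4.2, 3.9, 6.2, 0, 0, 0, 4.2, 3.9, 6.2, 0, 0, 0]

```text
clock: 4.15
tcp_pos: [0.6677, -0.0696, 0.2499]
orientation: [-0.009, 0.993, -0.115, 0.001]
wrist_force: [-0.6, -0.5, -0.7]
finger_gap: -0.0003
grip_force: 0.0
```

```bash
python3 - <<'E'
from h import *
s=cam("side");w=cam("wrist")
a=cv2.resize(s["image"][110:290,190:350],(400,450));b=cv2.resize(w["image"],(400,300))
o=np.zeros((450,800,3),np.uint8);o[:,:400]=a;o[:300,400:]=b
cv2.imwrite("pics/b.png",o)
st=status.get_state();print(st["clock"],st["tcp_pos"],st["wrist_force"])
E
```

```text
4.25 [ 0.66654188 -0.07014508  0.25055809] [-0.32250368 -0.48880798  0.04353741]
```

View pics/b.png

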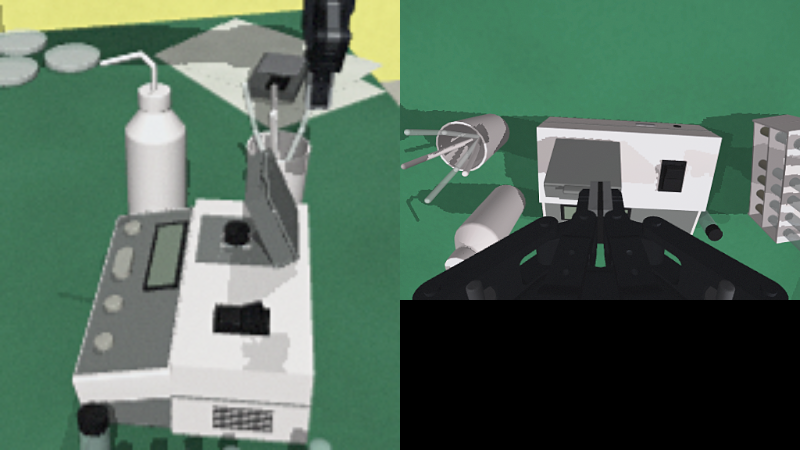

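The side view shows the rocker's rear end up (on) and the lid still open. The tool lags the commanded y, so I check the joints and move the rest of the way.

Request:
apply_moves:
  moves: [0, 0, 0, 0, 0, 0, 0, 0, 0, 0, 0, 0, 0, 0, 0, 0, 0, 0]

```text
clock: 4.5
tcp_pos: [0.6665, -0.0703, 0.2513]
orientation: [-0.009, 0.993, -0.115, 0.001]
wrist_force: [0.5, -0.1, -0.0]
finger_gap: -0.0001
grip_force: 0.0
```

```bash
python3 - <<'E'
from h import *
st=status.get_state();print(np.round(st["joint_pos"],3),st["tcp_pos"],st["orientation"])
E
```

```text
[-0.232  0.506  0.365  1.429  0.018  3.141] [ 0.66647723 -0.07029783  0.25133265] [-0.00869141  0.99327105 -0.11548126  0.00107519]
```

Joint 6 is at its limit, so I give the tool a half turn while still up high; the footprint stays the same.

Request:
apply_moves:
  moves: [0, 0, 0, 0, 0, 0.12, 0, 0, 0, 0, 0, 0.24, 0, 0, 0, 0, 0, 0.36, 0, 0, 0, 0, 0, 0.48, 0, 0, 0, 0, 0, 0.6, 0, 0, 0, 0, 0, 0.72, 0, 0, 0, 0, 0, 0.84, 0, 0, 0, 0, 0, 0.96, 0, 0, 0, 0, 0, 1.08, 0, 0, 0, 0, 0, 1.2, 0, 0, 0, 0, 0, 1.32, 0, 0, 0, 0, 0, 1.44, 0, 0, 0, 0, 0, 1.56, 0, 0, 0, 0, 0, 1.56, 0, 0, 0, 0, 0, 1.56]

```text
clock: 5.75
tcp_pos: [0.6668, -0.07, 0.2511]
orientation: [-0.007, 0.788, 0.615, -0.005]
wrist_force: [0.9, 0.0, 0.1]
finger_gap: 0.0001
grip_force: 0.0
```

```bash
cat > t.py <<'E'
from h import *
from scipy.spatial.transform import Rotation as Ro
st=status.get_state();q=np.array(st["orientation"]);r=Ro.from_quat(q[[1,2,3,0]])
th=-.2716
B=Ro.from_euler("z",th+np.pi)*Ro.from_euler("x",np.pi)   # half-turned, down
yl=Ro.from_euler("z",th).apply([0,1,0])
print(np.round(st["joint_pos"],3),np.round(st["tcp_pos"],4),"F",np.round(st["wrist_force"],1))
print("to down",(B*r.inv()).as_rotvec().round(3),"to key tilt",(Ro.from_rotvec(-.2*yl)*B*r.inv()).as_rotvec().round(3))
R=Ro.from_euler("z",th).as_matrix()[:2,:2];t=np.array([.56544,-.07628])
print("local mm",((R.T@(np.array(st["tcp_pos"][:2])-t))*1e3).round(1))
E
python3 t.py
```

```text
[-0.224  0.525  0.394  1.458 -0.     1.592] [ 0.6668 -0.07    0.2511] F [0.9 0.  0.1]
to down [ 0.01  -0.016  1.544] to key tilt [-0.181 -0.128  1.54 ]
local mm [95.9 33.3]
```

Request:
apply_moves:
  moves: [0, 0.1, 0, 0, 0, 0.12, 0, 0.2, 0, 0, 0, 0.24, 0, 0.3, 0, 0, 0, 0.36, 0, 0.4, 0, 0, 0, 0.48, 0, 0.5, 0, 0, 0, 0.6, 0, 0.6, 0, 0, 0, 0.72, 0, 0.7, 0, 0, 0, 0.84, 0, 0.85, 0, 0, 0, 0.96, 0.07, 0.85, 0, 0, 0, 1.08, 0.07, 0.85, 0, 0, 0, 1.2, 0.07, 0.85, 0, 0, 0, 1.32, 0.07, 0.85, -0.5, 0.01, -0.016, 1.44, 0.07, 0.85, -1, 0.01, -0.016, 1.544, 0.07, 0.85, -2, 0.01, -0.016, 1.544, 0.07, 0.85, -3, 0.01, -0.016, 1.544, 0.07, 0.85, -3.6, 0.01, -0.016, 1.544, 0.07, 0.85, -3.6, 0.01, -0.016, 1.544, 0.07, 0.85, -3.6, 0.01, -0.016, 1.544]

```text
clock: 7.25
tcp_pos: [0.668, -0.0485, 0.1602]
orientation: [-0.001, 0.135, 0.991, -0.0]
wrist_force: [0.1, -0.1, 0.3]
finger_gap: -0.0002
grip_force: 0.0
```

```bash
python3 t.py; python3 - <<'E'
from h import *
s=cam("side");w=cam("top")
a=cv2.resize(s["image"][110:290,190:350],(400,450));b=cv2.resize(w["image"][120:270,220:370],(400,400))
o=np.zeros((450,800,3),np.uint8);o[:,:400]=a;o[:400,400:]=b
cv2.imwrite("pics/d.png",o)
E
```

```text
[-0.192  0.53   0.181  1.224 -0.     0.078] [ 0.668  -0.0485  0.1602] F [ 0.1 -0.1  0.3]
to down [ 0.    -0.002 -0.001] to key tilt [-0.053 -0.195 -0.001]
local mm [91.3 54.3]
```

View pics/d.png

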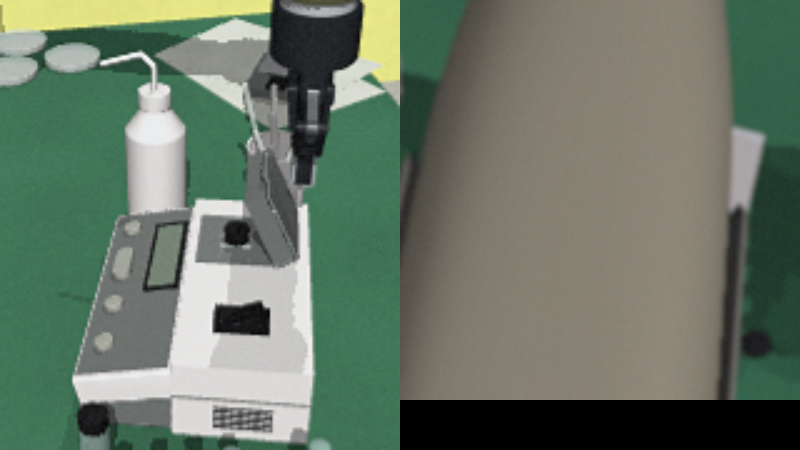

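The side view shows the tip just behind the lid's outer face. I work out the arc rows next.

```bash
python3 - <<'E'
import numpy as np
for a in [1.25,1.15,1.05,.95,.85,.75,.65,.55,.45,.35,.25,.15,.08,0]:
    x=68-62*np.cos(a)+24*np.sin(a)+11-91.3; z=86+62*np.sin(a)+24*np.cos(a)+8-160.2
    print(a,np.round([.963*x/25,-.268*x/25,z/25],2))
E
```

```text
1.25 [-0.35  0.1   0.01]
1.15 [-0.61  0.17  0.01]
1.05 [-0.86  0.24 -0.02]
0.95 [-1.11  0.31 -0.07]
0.85 [-1.36  0.38 -0.15]
0.75 [-1.59  0.44 -0.26]
0.65 [-1.82  0.51 -0.38]
0.55 [-2.03  0.56 -0.53]
0.45 [-2.22  0.62 -0.7 ]
0.35 [-2.4   0.67 -0.9 ]
0.25 [-2.56  0.71 -1.1 ]
0.15 [-2.7   0.75 -1.33]
0.08 [-2.78  0.77 -1.49]
0 [-2.86  0.8  -1.69]
```

Request:
apply_moves:
  moves: [-0.35, 0.1, 0, 0, 0, 0, -0.61, 0.17, 0, 0, 0, 0, -0.86, 0.24, 0, 0, 0, 0, -1.11, 0.31, -0.07, 0, 0, 0, -1.36, 0.38, -0.15, 0, 0, 0, -1.59, 0.44, -0.26, 0, 0, 0, -1.82, 0.51, -0.38, 0, 0, 0, -2.03, 0.56, -0.53, 0, 0, 0, -2.22, 0.62, -0.7, 0, 0, 0, -2.4, 0.67, -0.9, 0, 0, 0, -2.56, 0.71, -1.1, 0, 0, 0, -2.7, 0.75, -1.33, 0, 0, 0, -2.78, 0.77, -1.49, 0, 0, 0, -2.86, 0.8, -1.65, 0, 0, 0, -2.86, 0.8, -1.65, 0, 0, 0]

```text
clock: 8.6
tcp_pos: [0.5965, -0.0284, 0.1185]
orientation: [-0.001, 0.134, 0.991, -0.0]
wrist_force: [0.0, -0.2, -0.9]
finger_gap: 0.0002
grip_force: 0.0
```

Request:
apply_moves:
  moves: [0, 0, -0.05, 0, 0, 0, 0, 0, -0.1, 0, 0, 0, 0, 0, -0.15, 0, 0, 0, 0, 0, -0.2, 0, 0, 0, 0, 0, -0.2, 0, 0, 0]

```text
clock: 9.02
tcp_pos: [0.5973, -0.0286, 0.1178]
orientation: [0.001, 0.134, 0.991, -0.0]
wrist_force: [-8.3, 1.4, 18.5]
finger_gap: 0.0001
grip_force: 9.6
```

```bash
python3 - <<'E'
from h import *
s=cam("side")
cv2.imwrite("pics/e.png",cv2.resize(s["image"][130:290,190:350],(500,500)))
E
```

```text
(no output)
```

View pics/e.png

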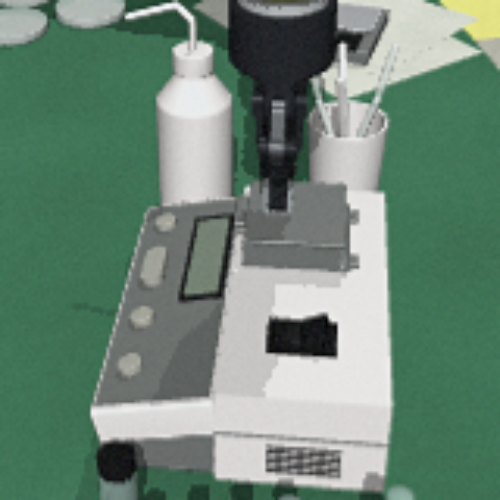

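The side view shows the lid flat and shut at 18 N, with the rocker still on. Now I go above the zero key, with the tool tilted to the panel normal.

Request:
apply_moves:
  moves: [0, 0, 1, 0, 0, 0, 0, 0, 2, 0, 0, 0, -1, 0, 2.5, 0, 0, 0, -2, 0.1, 2.5, -0.02, -0.08, 0, -3, 0.1, 2.5, -0.04, -0.15, 0, -4.13, 0.16, 2, -0.053, -0.195, 0, -4.13, 0.16, 1, -0.053, -0.195, 0, -4.13, 0.16, 0.2, -0.053, -0.195, 0, -4.13, 0.16, -0.4, -0.053, -0.195, 0, -4.13, 0.16, -0.4, -0.053, -0.195, 0, -4.13, 0.16, -0.4, -0.053, -0.195, 0, -4.13, 0.16, -0.4, -0.053, -0.195, 0]

```text
clock: 10.07
tcp_pos: [0.495, -0.0248, 0.1056]
orientation: [0.101, 0.133, 0.986, -0.014]
wrist_force: [-0.8, -0.1, 0.8]
finger_gap: -0.0001
grip_force: 0.0
```

```bash
python3 t.py; python3 - <<'E'
from h import *
s=cam("side");w=cam("wrist")
a=cv2.resize(s["image"][130:290,190:350],(450,450));b=cv2.resize(w["image"],(350,263))
o=np.zeros((450,800,3),np.uint8);o[:,:450]=a;o[:263,450:]=b
cv2.imwrite("pics/f.png",o)
st=status.get_state();T=np.array(st["tcp_pos"])
print(proj(s,[[.4996,-.0264,.072],T])*1-[190,130])
E
```

```text
[-0.204  0.101 -0.594  0.672 -0.013  0.062] [ 0.495  -0.0248  0.1056] F [-0.8 -0.1  0.8]
to down [ 0.054  0.196 -0.003] to key tilt [ 0.001  0.003 -0.003]
local mm [-81.7  30.7]
[[48.57989111 83.04688502]
 [46.12406854 71.45317033]]
```

View pics/f.png

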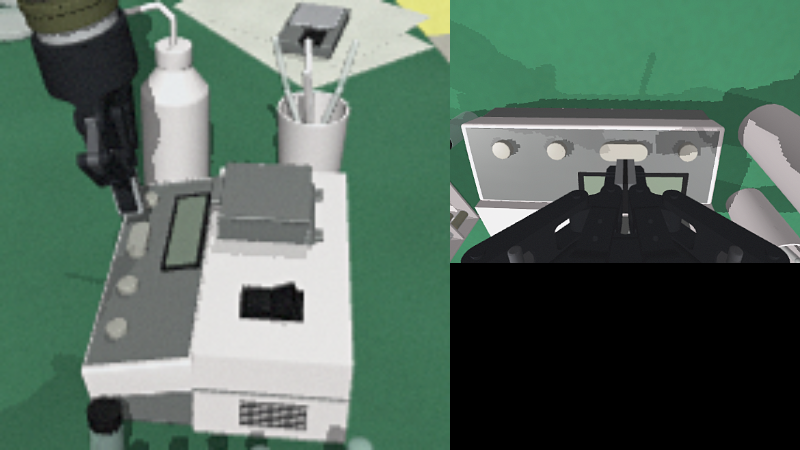

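The wrist view shows the fingers centred on the long key (u≈624 against the finger line at 626), and the round keys are well clear. I press along the panel normal.

Request:
apply_moves:
  moves: [0.08, -0.02, -0.4, 0, 0, 0, 0.15, -0.04, -0.75, 0, 0, 0, 0.18, -0.05, -0.94, 0, 0, 0, 0.2, -0.055, -1.02, 0, 0, 0, 0.215, -0.06, -1.1, 0, 0, 0, 0.23, -0.065, -1.18, 0, 0, 0, 0.23, -0.065, -1.18, 0, 0, 0, 0.23, -0.065, -1.18, 0, 0, 0]

```text
clock: 10.83
tcp_pos: [0.4994, -0.026, 0.0755]
orientation: [0.1, 0.133, 0.986, -0.013]
wrist_force: [-3.7, 0.1, 5.6]
finger_gap: 0.0
grip_force: 3.1
```

Request:
apply_moves:
  moves: [0.008, -0.002, -0.04, 0, 0, 0, 0.015, -0.004, -0.08, 0, 0, 0, 0.02, -0.006, -0.12, 0, 0, 0, 0.02, -0.006, -0.12, 0, 0, 0]

```text
clock: 11.17
tcp_pos: [0.4996, -0.0261, 0.075]
orientation: [0.1, 0.133, 0.986, -0.014]
wrist_force: [-17.7, 3.5, 32.9]
finger_gap: 0.0
grip_force: 18.1
```

The key is fully in: the force jumps to 33 N while the tip barely moves. I retract along the normal.

Request:
apply_moves:
  moves: [-0.02, 0.006, 0.2, 0, 0, 0, -0.15, 0.04, 0.8, 0, 0, 0, -0.25, 0.07, 1.5, 0, 0, 0, -0.35, 0.09, 2.5, 0, 0, 0, -0.5, 0.1, 4, 0, 0, 0, -0.7, 0.1, 5.5, 0, 0, 0, -0.7, 0.1, 5.5, 0, 0, 0, -0.7, 0.1, 5.5, 0, 0, 0]

```text
clock: 11.83
tcp_pos: [0.4847, -0.0242, 0.2126]
orientation: [0.103, 0.133, 0.986, -0.014]
wrist_force: [-0.8, -0.2, -0.9]
finger_gap: -0.0001
grip_force: 0.0
```

```bash
python3 - <<'E'
from h import *
s=cam("side")
cv2.imwrite("pics/g.png",cv2.resize(s["image"][130:290,190:350],(600,600)))
E
python3 t.py
```

```text
[-0.208 -0.012 -0.435  0.943 -0.012  0.059] [ 0.4834 -0.0239  0.2105] F [-0.1  0.2  0. ]
to down [ 0.054  0.197 -0.003] to key tilt [ 0.001  0.004 -0.003]
local mm [-93.1  28.4]
```

View pics/g.png

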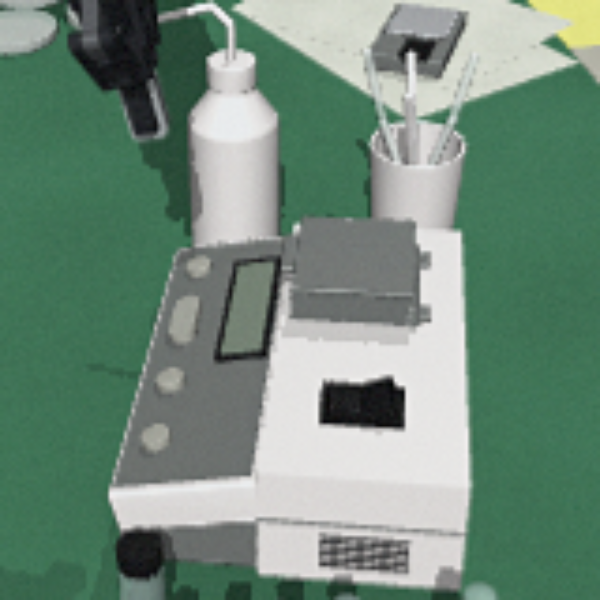

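The lid is shut, the rocker is on at (363,403), the zero key is back up at (184,320), and the robot is clear. I hand it in.

```bash
python3 -c "
from workcell import job
print(job.hand_in())"
```

```text
the job is handed in; nothing more can be done
None
```

The photometer is switched on, its lid is shut, the zero key was pressed fully in and came back up, and the job is handed in; no verdict came back, but the last picture showed everything as asked, at about 12 s of the 56 s allowed.

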